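Close up the tool chest

TASK

The truck is mended, so close up the red tool chest: with the fingertips push both open top drawers fully home, and then push the raised lid down until it is fully shut (drawers first, because the lid's front lip comes down over their top edges and locks them). Push everything gently, without slamming; grasp, pull or lift nothing, and leave the tools in the chest and the things around it where they are.

Things in the scene. Friction and masses are not known exactly. Their poses are not given: they have to be found in the camera images.
- chest: red steel tool chest, fixed, 400 wide (y) x 200 deep (x) x 182 mm high with the lid shut. Origin: centre of its underside; x points from the drawer fronts to the hinged back, y to the left, z up. Shut drawer fronts lie at x = -100 mm. Up to 81 mm height: one wide drawer, shut, unused, its lip pull 12 mm out at 64 mm height. Above: two top drawers side by side, then an open till, rim 140 mm high
- drawer_left (a joint): opening of the left (+y) top drawer in m, 0 = fully home, grows as it comes out to chest -x; starts open by 25 to 60 mm. About 2.5 N friction; stays where it is left
- drawer_right (a joint): opening of the right (-y) top drawer in m, same as the left one
- left_pull (a point): middle of the front edge of the left drawer's aluminium lip pull, a strip 6 mm thick and 184 mm wide across the drawer front, standing 12 mm out of it. In the chest frame: x = -112 mm minus the opening, y = 97.5 mm, z = 104 mm. The drawer's red front panel is 184 mm wide and reaches from 82 to 123 mm above the bench
- right_pull (a point): the same point of the right drawer, at chest y = -97.5 mm
- lid (a joint): opening of the lid in rad, 0 = shut, positive = raised; starts raised 0.75 to 1.0. Stiff hinges: it stays where it is left and takes some 2 to 4 N at the front edge, square to the lid, to push down
- lid_edge (a point): middle of the upper front edge of the red lid, 404 mm wide. Seen along the hinge, with the lid shut, the edge lies 209 mm ahead (chest -x) of the hinge axis and the flat top sheet 42 mm above it; opening turns it up and back. The front lip hangs 67 mm down from the top sheet. A black carry handle, 120 mm along y, 19 mm high, stands on the top sheet 100 mm from the hinge axis
- lid_hinge (a point): middle of the lid's hinge axis, which runs along chest y through chest x = +100 mm, z = 140 mm; fixed to the chest
- truck: green radio-controlled model truck on its wheels, 400 x 230 x 180 mm, length along its x; bystander. Origin under its centre
- transmitter: black and grey pistol-grip radio transmitter standing on its foot, 85 x 75 mm foot, 210 mm high with its aerial; bystander. Origin under its foot
- can: white and green spray can standing beside the chest's left side, 52 mm diameter, 173 mm high; bystander. Origin under its centre
- cup: open yellow cup, 76 mm diameter, 85 mm high, standing; bystander. Origin under its centre
- battery: blue battery pack lying in front of the drawers, 46 x 138 x 25 mm (x, y, z); bystander. Origin under its centre
- driver: red-handled screwdriver, 180 mm long along its x, lying on the bench; bystander. Origin under its middle
- wrench: steel wrench, 160 mm long along its x, lying in the open till of the chest; stays there. Origin under its middle
- till_driver: orange-handled screwdriver, 170 mm long along its x, lying in the open till of the chest; stays there. Origin under its middle

How it is judged:
By the outcome, as a careful person would: the job done as asked, in the order asked, and still so for the second after the job is handed in, with the robot touching nothing.
It also fails if it takes over 58 s, if anything falls off the work surface, if the arm or the gripper's body presses on something with over 40 N, if the wrist force passes 120 N, or if a joint passes its speed limit or range.

ROBOT

A 6-joint arm with a two-finger parallel gripper is mounted at the origin on the work surface. World frame = base frame: x ahead of the robot, y to its left, z up, the work surface at z = 0. Lengths are in m, angles in degrees, forces in N, time in s.
With the tool pointing down it reaches from about 0.4 to 0.825 m from the base axis. Payload 7 kg.
Tool frame: the origin (TCP) lies on the centre line of the jaws, within the pads' length; the fingertips stand 14 mm ahead of it and the grasp point (between the pads) lies 5 mm behind it; z points along the fingers, y is the line along which they close (so a half turn about z gives the same grasp; the last joint's range is limited). The gripper opens to 88 mm and grips with 3 to 60 N. Pads are 19 mm wide; open, the fingers measure 130 mm over their backs; the gripper's body (78 mm by 193 mm) begins 47 mm behind the grasp point.
Start: joints at [93.57, 20.546, 0.682, 0, -70.136, -16.507], TCP at [0.151, 0.658, 0.241] pointing down, gripper open.
Joint ranges: [-176.03, 176.03], [-82.01, 121.73], [-58.28, 71.71], [-173.87, 95.51], [-174.79, -0.11], [-173.66, 173.66]. Speed limits (degrees/s): [136.94, 136.94, 172.46, 180, 180, 180].

INTERFACE

Orientations are given as [roll, pitch, yaw] about the fixed x, y, z axes, in that order (R = Rz(yaw) Ry(pitch) Rx(roll)).
In Python, from plant import r gives the robot as it stands.
- The arm moves only by the tool send_rows, never from a script. Its argument "steps" is a list of rows, each an object with "dp": the shift along the tool's x, y, z in mm, a list of three; "roll": the turn about the tool's z in rad; "jaw": the opening in per cent of the stroke, from 0 (shut) to 100 (fully open). In form: [{"dp": [tx, ty, tz], "roll": roll, "jaw": jaw}, ...]. A call has 1 to 5 rows; each row is the pose to reach, as a shift and turn from the pose commanded when the call began, along the tool's axes at that moment; what a row does not reach only later rows make up. A row lasts 1/8 s, in which the tool goes at most 62.5 mm and 10.7 degrees, less where a joint would pass 70% of its speed; a pose out of reach is approached as far as the arm can. A call with a gripper value outside its range is refused whole. The fingers move at their own pace and stop on an object; "newtons" is the grip in N (left out, the last holds). Time passes only in rows, so rows that repeat a pose let the fingers close. It gives the time, the measured TCP pose, the force, the opening and the grip force at its end, in the units of the state.
- r.get_state(): the state, without advancing time (a new reading comes with each control period).
- r.capture(name): name is "scene" or "top"; returns a dict with "image" (480x640x3 uint8, blue, green, red), "K" (3x3 intrinsics, pixels), "dist" ([k1, k2, p1, p2, k3] as OpenCV has them; the pictures are not rectified), "rvec" (rotation vector, rad) and "tvec" (3), from world to camera coordinates, as OpenCV has them. Camera axes: x right, y down, z forward; pixel columns grow to the right and rows downward; lengths in m; the calibration is good to about 2 mm. A picture is of the moment at which its call begins. There is no depth.
- r.close_job(): hands the job in; it is judged then, once.
The state is a dict: "time_s": time; "joints": joint angles; "qd": joint speeds; "joint_torque": joint torques, N m; "tcp_pos": TCP position; "eef_rot": TCP orientation; "contact_force": force on the tool from outside, world axes, zero at the start; "moment": the same for the moment, N m; "gripper_width": finger opening in m; "gripper_force": force on a finger pad.
Only numpy, scipy, OpenCV 4.12 (cv2) and the standard library are available. Lean on these libraries where they do the work, as an engineer would, in place of code of your own. Each camera call takes 0.05 s, during which the arm holds its last target. There are 200 camera calls.

## Working session

There is one attempt and no reset: what is moved stays moved. The work goes in short steps, Python scripts to look and compute and a tool call to move; the robot and the scene stay as the last step left them, time stands still between calls to the robot, and variables do not carry over. Pictures are saved under pics/ and viewed, at most 10 in all, crops included, and the job is handed in when it is done.

Besides the shell and the picture viewer there is one more tool, called after ">>>" by a JSON object that holds its "method" and its "body". send_rows: Moves the arm, as the interface text tells. Its arguments: {"type":"object","properties":{"steps":{"type":"array","items":{"type":"object","properties":{"dp":{"type":"array","items":{"type":"number"}},"roll":{"type":"number"},"jaw":{"type":"number"}}}},"newtons":{"type":"number"}},"required":["steps"]}

```bash
mkdir -p pics; ls
python3 - <<'E'
from plant import r
import cv2,pickle
s=r.get_state();print(s['tcp_pos'],s['eef_rot'],s['time_s'])
d={n:r.capture(n) for n in('scene','top')}
pickle.dump(d,open('cap0.pkl','wb'))
for n in d: cv2.imwrite(f'pics/{n}0.png',d[n]['image']); print(n,d[n]['K'],d[n]['dist'],d[n]['rvec'],d[n]['tvec'])
E
```

```text
pics
[0.15102862 0.65742898 0.23963141] [ 1.79906847e+02 -7.69115906e-03 -1.29430814e+01] 0.0
scene [[497.08450282   0.         320.57880343]
 [  0.         497.08450282 239.20709753]
 [  0.           0.           1.        ]] [-0.07751581  0.          0.          0.          0.        ] [ 0.7767344  -2.78289127  0.81703078] [0.46658413 0.26706685 1.38259088]
top [[440.81121708   0.         322.07779884]
 [  0.         440.81121708 239.81655745]
 [  0.           0.           1.        ]] [-0.02244929  0.          0.          0.          0.        ] [ 2.18733426 -2.13650459  0.15727574] [0.04512007 0.53183255 1.32292232]
```

View pics/scene0.png

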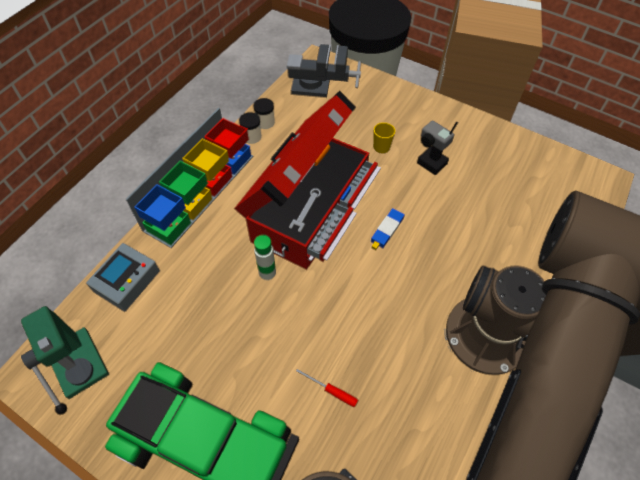

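View pics/top0.png

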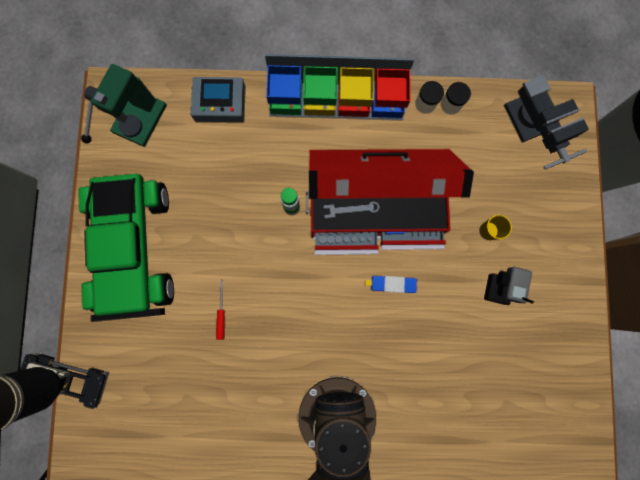

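The scene view shows the lid raised, the wrench in the till and both pulls out. In the top view the left pull is near rows 250–253 (cols 315–378) and the right one near rows 245–248 (cols 382–444). The lid is at rows 150–197 and the battery at (395,285). The gripper is at the left, at (85,380).

```bash
cat > h.py <<'E'
import numpy as np,cv2
def ray(c,uv):
    p=cv2.undistortPoints(np.array([[uv]],float),c['K'],c['dist'])[0,0]
    R=cv2.Rodrigues(c['rvec'])[0]; t=np.ravel(c['tvec'])
    return -R.T@t, R.T@np.array([p[0],p[1],1])
def onz(c,uv,z):
    o,d=ray(c,uv); return o+d*(z-o[2])/d[2]
def proj(c,P): return cv2.projectPoints(np.array(P,float).reshape(-1,1,3),c['rvec'],c['tvec'],c['K'],c['dist'])[0][:,0]
E
python3 - <<'E'
import pickle,cv2,numpy as np
from h import *
d=pickle.load(open('cap0.pkl','rb'));c=d['top'];im=c['image']
hsv=cv2.cvtColor(im,cv2.COLOR_BGR2HSV)
m=((hsv[...,1]<40)&(hsv[...,2]>150)).astype(np.uint8)
m[:225]=0;m[265:]=0;m[:,:305]=0;m[:,455:]=0
n,l,st,ce=cv2.connectedComponentsWithStats(m)
for i in range(1,n):
    if st[i,4]>40: 
        ys,xs=np.where(l==i); print(st[i]); k=np.unique(xs)
        front=np.array([[x,ys[xs==x].max()+.5] for x in k])
        P=np.array([onz(c,f,.107)[:2] for f in front]); a=np.polyfit(P[:,1],P[:,0],1)
        print(P[0],P[-1],'dx/dy',a[0],'mid',P.mean(0))
print(onz(c,(395,285),.025),onz(c,(290,197),.173),onz(c,(498,228),.085))
cr=cv2.resize(im[140:265,295:485],None,fx=4,fy=4,interpolation=cv2.INTER_CUBIC);cv2.imwrite('pics/crop0.png',cr)
cr=cv2.resize(d['scene']['image'][85:275,225:395],None,fx=3,fy=3,interpolation=cv2.INTER_CUBIC);cv2.imwrite('pics/crop1.png',cr)
E
```

```text
[382 245  62   5 233]
[ 0.49993335 -0.11634478] [ 0.50424972 -0.29525946] dx/dy -0.03226494566059266 mid [ 0.50180679 -0.20567466]
[315 250  63   5 254]
[0.48063069 0.07829891] [ 0.48495953 -0.10183931] dx/dy -0.043326877370121024 mid [ 0.48173299 -0.01170337]
[ 0.39749489 -0.16944446  0.025     ] [0.63086283 0.15191051 0.173     ] [ 0.57279655 -0.46921142  0.085     ]
```

View pics/crop0.png

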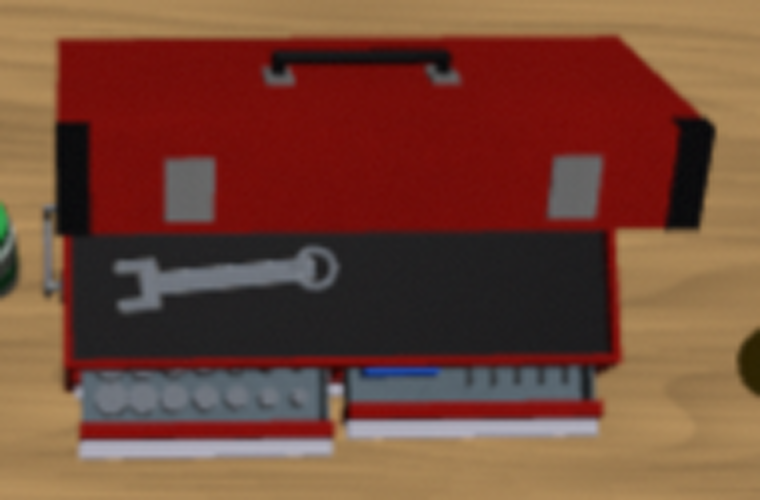

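View pics/crop1.png

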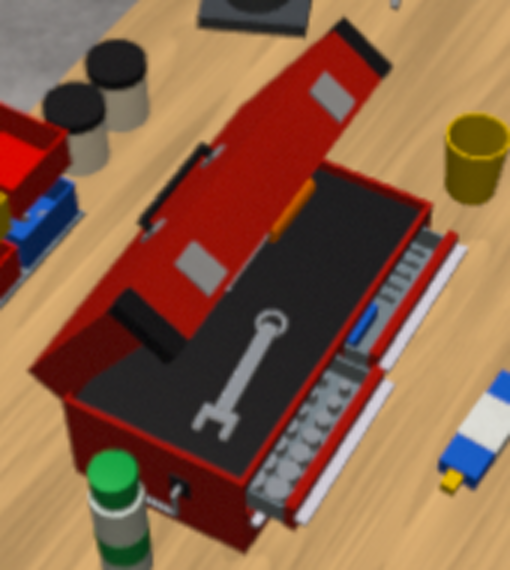

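Run:
```python
import pickle
from h import *
d=pickle.load(open('cap0.pkl','rb'));c=d['top'];s=d['scene']
def tri(a,b):
    o1,d1=ray(c,a);o2,d2=ray(s,b)
    k=np.linalg.lstsq(np.c_[d1,-d2],o2-o1,rcond=None)[0]
    p,q=o1+k[0]*d1,o2+k[1]*d2; return (p+q)/2,np.linalg.norm(p-q)
A=lambda x,y:(295+(x+.5)/4-.5,140+(y+.5)/4-.5); B=lambda x,y:(225+(x+.5)/3-.5,85+(y+.5)/3-.5)
print('rim',onz(c,A(68,365),.14),onz(c,A(619,362),.14))
print('rim scene',onz(s,B(243,487),.14),onz(s,B(432,205),.14))
print('edgeL',tri(A(57,123),B(114,300)),'edgeR',tri(A(712,122),B(347,18)))
print('lipL',tri(A(57,233),B(163,362)),'lipR',tri(A(698,228),B(391,70)))
```

```text
rim [0.54171256 0.0894392  0.14      ] [ 0.55379562 -0.30469872  0.14      ]
rim scene [0.53863436 0.09227047 0.14      ] [ 0.55320061 -0.30464423  0.14      ]
edgeL (array([0.65877625, 0.09755321, 0.3402461 ]), np.float64(0.002279938272976824)) edgeR (array([ 0.66937368, -0.30453262,  0.33814657]), np.float64(0.0067038038326657475))
lipL (array([0.60719221, 0.09849829, 0.28935862]), np.float64(0.008099067617755374)) lipR (array([ 0.61693128, -0.30986039,  0.29203226]), np.float64(3.222627863150448e-05))
```

>>> {"method": "send_rows", "body": {"steps": [{"dp": [45,37,-5],"roll": -0.05,"jaw": 0},{"dp": [91,75,-10],"roll": -0.1,"jaw": 0},{"dp": [138,114,-10],"roll": -0.15,"jaw": 0},{"dp": [184,152,-10],"roll": -0.2,"jaw": 0},{"dp": [230,190,-10],"roll": -0.26,"jaw": 0}]}}

```text
time_s: 0.72
tcp_pos: [0.3335, 0.4194, 0.2505]
eef_rot: [180.0, 0.0, 2.1]
contact_force: [0.6, 0.4, -0.4]
gripper_width: 0.0431
gripper_force: 0.0
```

>>> {"method": "send_rows", "body": {"steps": [{"dp": [12,54,0],"roll": 0,"jaw": 0},{"dp": [24,108,0],"roll": 0,"jaw": 0},{"dp": [36,162,0],"roll": 0,"jaw": 0},{"dp": [48,216,0],"roll": 0,"jaw": 0},{"dp": [60,270,0],"roll": 0,"jaw": 0}]}}

```text
time_s: 1.35
tcp_pos: [0.4019, 0.1516, 0.2506]
eef_rot: [-180.0, -0.0, 2.0]
contact_force: [0.8, -0.1, -0.0]
gripper_width: 0.0007
gripper_force: 0.0
```

>>> {"method": "send_rows", "body": {"steps": [{"dp": [12,54,0],"roll": 0,"jaw": 0},{"dp": [24,108,0],"roll": 0,"jaw": 0},{"dp": [36,163,30],"roll": 0,"jaw": 0},{"dp": [36,163,80],"roll": 0,"jaw": 0},{"dp": [36,163,110],"roll": 0,"jaw": 0}]}}

```text
time_s: 1.98
tcp_pos: [0.4422, -0.0099, 0.1384]
eef_rot: [180.0, 0.1, 1.8]
contact_force: [0.5, -0.2, 0.9]
gripper_width: 0.0006
gripper_force: 0.0
```

>>> {"method": "send_rows", "body": {"steps": [{"dp": [0,0,16],"roll": 0,"jaw": 0},{"dp": [0,0,32],"roll": 0,"jaw": 0},{"dp": [8,0,32],"roll": 0,"jaw": 0},{"dp": [16,0,32],"roll": 0,"jaw": 0},{"dp": [20,0,32],"roll": 0,"jaw": 0}]}}

```text
time_s: 2.6
tcp_pos: [0.4647, -0.0074, 0.1092]
eef_rot: [-180.0, -0.1, 2.0]
contact_force: [-0.3, -0.8, -0.6]
gripper_width: 0.0004
gripper_force: 0.0
```

>>> {"method": "send_rows", "body": {"steps": [{"dp": [4,0,0],"roll": 0,"jaw": 0},{"dp": [8,0,0],"roll": 0,"jaw": 0},{"dp": [12,0,0],"roll": 0,"jaw": 0},{"dp": [16,0,0],"roll": 0,"jaw": 0},{"dp": [20,0,0],"roll": 0,"jaw": 0}]}}

```text
time_s: 3.22
tcp_pos: [0.4835, -0.007, 0.1085]
eef_rot: [180.0, 0.0, 2.0]
contact_force: [-2.3, 0.5, 2.3]
gripper_width: 0.0004
gripper_force: 1.3
```

>>> {"method": "send_rows", "body": {"steps": [{"dp": [4,0,0],"roll": 0,"jaw": 0},{"dp": [8,0,0],"roll": 0,"jaw": 0},{"dp": [12,0,0],"roll": 0,"jaw": 0},{"dp": [16,0,0],"roll": 0,"jaw": 0},{"dp": [20,0,0],"roll": 0,"jaw": 0}]}}

```text
time_s: 3.85
tcp_pos: [0.5037, -0.0063, 0.1085]
eef_rot: [180.0, 0.0, 2.0]
contact_force: [-2.1, -1.7, 1.2]
gripper_width: 0.0002
gripper_force: 1.3
```

>>> {"method": "send_rows", "body": {"steps": [{"dp": [3,0,0],"roll": 0,"jaw": 0},{"dp": [6,0,0],"roll": 0,"jaw": 0},{"dp": [9,0,0],"roll": 0,"jaw": 0},{"dp": [11,0,0],"roll": 0,"jaw": 0},{"dp": [13,0,0],"roll": 0,"jaw": 0}]}}

```text
time_s: 4.47
tcp_pos: [0.5165, -0.0058, 0.1085]
eef_rot: [180.0, 0.0, 2.0]
contact_force: [-2.0, -1.4, 0.6]
gripper_width: 0.0002
gripper_force: 1.3
```

>>> {"method": "send_rows", "body": {"steps": [{"dp": [1,0,0],"roll": 0,"jaw": 0},{"dp": [2,0,0],"roll": 0,"jaw": 0},{"dp": [3,0,0],"roll": 0,"jaw": 0},{"dp": [4,0,0],"roll": 0,"jaw": 0},{"dp": [5,0,0],"roll": 0,"jaw": 0}]}}

```text
time_s: 5.1
tcp_pos: [0.5208, -0.0057, 0.1085]
eef_rot: [180.0, 0.1, 1.9]
contact_force: [-8.3, 0.2, 6.0]
gripper_width: 0.0003
gripper_force: 3.9
```

>>> {"method": "send_rows", "body": {"steps": [{"dp": [0.5,0,0],"roll": 0,"jaw": 0},{"dp": [1,0,0],"roll": 0,"jaw": 0}]}}

```text
time_s: 5.35
tcp_pos: [0.5208, -0.0057, 0.1085]
eef_rot: [180.0, 0.2, 1.9]
contact_force: [-10.5, 1.2, 7.9]
gripper_width: 0.0005
gripper_force: 5.3
```

>>> {"method": "send_rows", "body": {"steps": [{"dp": [-10,0,0],"roll": 0,"jaw": 0},{"dp": [-40,0,0],"roll": 0,"jaw": 0},{"dp": [-58,50,0],"roll": 0,"jaw": 0},{"dp": [-58,100,0],"roll": 0,"jaw": 0},{"dp": [-58,150,0],"roll": 0,"jaw": 0}]}}

```text
time_s: 5.98
tcp_pos: [0.4706, -0.1585, 0.1094]
eef_rot: [180.0, -0.2, 2.0]
contact_force: [1.4, 0.3, 0.7]
gripper_width: 0.0004
gripper_force: 0.0
```

>>> {"method": "send_rows", "body": {"steps": [{"dp": [0,25,0],"roll": 0,"jaw": 0},{"dp": [0,46,0],"roll": 0,"jaw": 0},{"dp": [6,46,0],"roll": 0,"jaw": 0},{"dp": [12,46,0],"roll": 0,"jaw": 0},{"dp": [16,46,0],"roll": 0,"jaw": 0}]}}

```text
time_s: 6.6
tcp_pos: [0.488, -0.2022, 0.1087]
eef_rot: [180.0, -0.0, 2.0]
contact_force: [0.9, 1.2, -0.6]
gripper_width: 0.0004
gripper_force: 0.0
```

>>> {"method": "send_rows", "body": {"steps": [{"dp": [4,0,0],"roll": 0,"jaw": 0},{"dp": [8,0,0],"roll": 0,"jaw": 0},{"dp": [12,0,0],"roll": 0,"jaw": 0},{"dp": [16,0,0],"roll": 0,"jaw": 0},{"dp": [20,0,0],"roll": 0,"jaw": 0}]}}

```text
time_s: 7.22
tcp_pos: [0.5071, -0.2021, 0.1083]
eef_rot: [-180.0, 0.0, 2.0]
contact_force: [-2.3, 2.7, -0.4]
gripper_width: -0.0
gripper_force: 1.3
```

>>> {"method": "send_rows", "body": {"steps": [{"dp": [3,0,0],"roll": 0,"jaw": 0},{"dp": [6,0,0],"roll": 0,"jaw": 0},{"dp": [9,0,0],"roll": 0,"jaw": 0},{"dp": [11,0,0],"roll": 0,"jaw": 0},{"dp": [13,0,0],"roll": 0,"jaw": 0}]}}

```text
time_s: 7.85
tcp_pos: [0.5202, -0.2018, 0.1085]
eef_rot: [180.0, 0.0, 2.0]
contact_force: [-2.7, -0.5, -1.8]
gripper_width: 0.0003
gripper_force: 1.3
```

>>> {"method": "send_rows", "body": {"steps": [{"dp": [1.5,0,0],"roll": 0,"jaw": 0},{"dp": [3,0,0],"roll": 0,"jaw": 0},{"dp": [4.5,0,0],"roll": 0,"jaw": 0},{"dp": [6,0,0],"roll": 0,"jaw": 0},{"dp": [7,0,0],"roll": 0,"jaw": 0}]}}

```text
time_s: 8.48
tcp_pos: [0.5273, -0.2016, 0.1086]
eef_rot: [180.0, -0.0, 2.0]
contact_force: [-3.4, -0.5, -1.6]
gripper_width: 0.0005
gripper_force: 1.3
```

>>> {"method": "send_rows", "body": {"steps": [{"dp": [0.5,0,0],"roll": 0,"jaw": 0},{"dp": [1,0,0],"roll": 0,"jaw": 0}]}}

```text
time_s: 8.72
tcp_pos: [0.5276, -0.2016, 0.1086]
eef_rot: [-180.0, 0.1, 2.0]
contact_force: [-6.6, -0.4, 1.4]
gripper_width: 0.0009
gripper_force: 2.9
```

>>> {"method": "send_rows", "body": {"steps": [{"dp": [0.5,0,0],"roll": 0,"jaw": 0},{"dp": [1,0,0],"roll": 0,"jaw": 0}]}}

```text
time_s: 8.98
tcp_pos: [0.5276, -0.2016, 0.1086]
eef_rot: [-180.0, 0.2, 1.9]
contact_force: [-8.7, 0.0, 4.5]
gripper_width: 0.0002
gripper_force: 4.4
```

>>> {"method": "send_rows", "body": {"steps": [{"dp": [-10,0,0],"roll": 0,"jaw": 0},{"dp": [-50,0,0],"roll": 0,"jaw": 0},{"dp": [-90,0,-30],"roll": 0,"jaw": 0},{"dp": [-100,0,-90],"roll": 0,"jaw": 0},{"dp": [-100,0,-150],"roll": 0,"jaw": 0}]}}

```text
time_s: 9.6
tcp_pos: [0.4288, -0.205, 0.2612]
eef_rot: [180.0, -0.2, 2.0]
contact_force: [2.0, -0.3, 0.5]
gripper_width: 0.0001
gripper_force: 0.0
```

Run:
```python
from plant import r
import cv2,pickle
from h import *
c=r.capture('top');im=c['image'];pickle.dump(c,open('cap1.pkl','wb'))
hsv=cv2.cvtColor(im,cv2.COLOR_BGR2HSV)
cv2.imwrite('pics/crop2.png',cv2.resize(im[140:315,295:485],None,fx=3,fy=3,interpolation=cv2.INTER_CUBIC))
```

```text
(no output)
```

View pics/crop2.png

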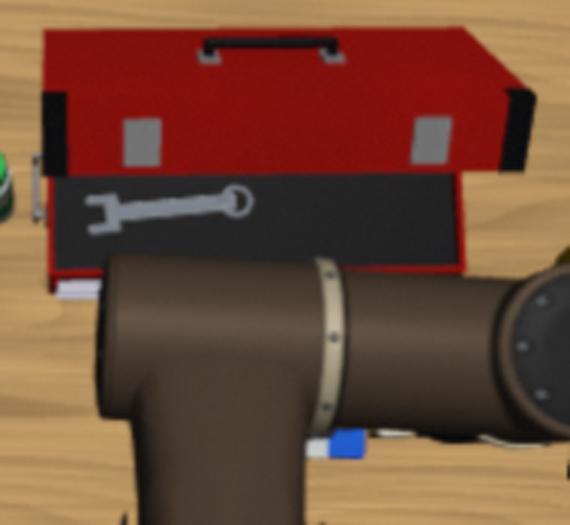

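The picture shows the left drawer flush: its pull is just below the rim at (75,290), with no drawer interior visible. The arm covers the right drawer, but that one stopped at the same depth under force. Next, the lid.

>>> {"method": "send_rows", "body": {"steps": [{"dp": [0,0,-60],"roll": 0,"jaw": 0},{"dp": [0,0,-120],"roll": 0,"jaw": 0},{"dp": [10,-10,-165],"roll": 0,"jaw": 0},{"dp": [60,-35,-165],"roll": 0,"jaw": 0},{"dp": [115,-60,-165],"roll": 0,"jaw": 0}]}}

```text
time_s: 10.28
tcp_pos: [0.5437, -0.1403, 0.426]
eef_rot: [-180.0, -0.4, 1.9]
contact_force: [1.2, -0.7, 0.3]
gripper_width: 0.0005
gripper_force: 0.0
```

>>> {"method": "send_rows", "body": {"steps": [{"dp": [50,-15,0],"roll": 0,"jaw": 0},{"dp": [100,-32,0],"roll": 0,"jaw": 0},{"dp": [140,-32,0],"roll": 0,"jaw": 0},{"dp": [155,-32,0],"roll": 0,"jaw": 0},{"dp": [155,-32,0],"roll": 0,"jaw": 0}]}}

```text
time_s: 10.9
tcp_pos: [0.6972, -0.1034, 0.4223]
eef_rot: [-180.0, 0.0, 2.0]
contact_force: [-0.4, -0.8, 0.3]
gripper_width: 0.0008
gripper_force: 0.0
```

>>> {"method": "send_rows", "body": {"steps": [{"dp": [-5,0,40],"roll": 0,"jaw": 0},{"dp": [-9,0,70],"roll": 0,"jaw": 0},{"dp": [-9,0,78],"roll": 0,"jaw": 0},{"dp": [-9,0,82],"roll": 0,"jaw": 0},{"dp": [-9,0,86],"roll": 0,"jaw": 0}]}}

```text
time_s: 11.52
tcp_pos: [0.6875, -0.1041, 0.3392]
eef_rot: [180.0, -0.2, 2.0]
contact_force: [0.2, 0.7, -0.0]
gripper_width: 0.0005
gripper_force: 0.0
```

Run:
```python
import numpy as np
for p in np.arange(1.25,.2,-.08): print(round(p,2),round(p-.2233,2),(747-189.7*np.cos(p)+9.5).round(1),(140+189.7*np.sin(p)+14).round(1))
```

```text
1.25 1.03 696.7 334.0
1.17 0.95 682.5 328.7
1.09 0.87 668.8 322.2
1.01 0.79 655.6 314.6
0.93 0.71 643.1 306.1
0.85 0.63 631.3 296.5
0.77 0.55 620.3 286.1
0.69 0.47 610.2 274.8
0.61 0.39 601.0 262.7
0.53 0.31 592.8 249.9
0.45 0.23 585.7 236.5
0.37 0.15 579.6 222.6
0.29 0.07 574.7 208.2
0.21 -0.01 571.0 193.5
```

>>> {"method": "send_rows", "body": {"steps": [{"dp": [0,0,3],"roll": 0,"jaw": 0},{"dp": [0,0,6],"roll": 0,"jaw": 0},{"dp": [0,0,8],"roll": 0,"jaw": 0},{"dp": [-2,0,9],"roll": 0,"jaw": 0},{"dp": [-5,0,11],"roll": 0,"jaw": 0}]}}

```text
time_s: 12.15
tcp_pos: [0.6823, -0.1043, 0.3273]
eef_rot: [180.0, -0.1, 2.0]
contact_force: [1.4, 0.2, 5.2]
gripper_width: 0.0006
gripper_force: 1.9
```

>>> {"method": "send_rows", "body": {"steps": [{"dp": [-5,0,2],"roll": 0,"jaw": 0},{"dp": [-10,0,4.5],"roll": 0,"jaw": 0},{"dp": [-15,0,7],"roll": 0,"jaw": 0},{"dp": [-20,0,10],"roll": 0,"jaw": 0},{"dp": [-25,0,13],"roll": 0,"jaw": 0}]}}

```text
time_s: 12.78
tcp_pos: [0.6564, -0.1051, 0.3134]
eef_rot: [180.0, 0.0, 2.0]
contact_force: [0.4, 0.5, 3.9]
gripper_width: 0.0004
gripper_force: 1.7
```

>>> {"method": "send_rows", "body": {"steps": [{"dp": [-5,0,3],"roll": 0,"jaw": 0},{"dp": [-10,0,6.5],"roll": 0,"jaw": 0},{"dp": [-15,0,10],"roll": 0,"jaw": 0},{"dp": [-20,0,14],"roll": 0,"jaw": 0},{"dp": [-25,0,18],"roll": 0,"jaw": 0}]}}

```text
time_s: 13.4
tcp_pos: [0.6316, -0.1059, 0.2951]
eef_rot: [-180.0, 0.0, 2.0]
contact_force: [0.5, -0.9, 1.6]
gripper_width: 0.0004
gripper_force: 1.2
```

>>> {"method": "send_rows", "body": {"steps": [{"dp": [-4,0,4],"roll": 0,"jaw": 0},{"dp": [-8,0,8],"roll": 0,"jaw": 0},{"dp": [-12,0,12],"roll": 0,"jaw": 0},{"dp": [-16,0,16],"roll": 0,"jaw": 0},{"dp": [-20,0,21],"roll": 0,"jaw": 0}]}}

```text
time_s: 14.02
tcp_pos: [0.6117, -0.1066, 0.2743]
eef_rot: [180.0, 0.0, 2.0]
contact_force: [0.1, -0.3, 2.7]
gripper_width: 0.0004
gripper_force: 1.2
```

Tracking the arc. Next through (592.8, 249.9) to (579.6, 222.6).

>>> {"method": "send_rows", "body": {"steps": [{"dp": [-4,0,5],"roll": 0,"jaw": 0},{"dp": [-8,0,10],"roll": 0,"jaw": 0},{"dp": [-11.5,0,15],"roll": 0,"jaw": 0},{"dp": [-15,0,20],"roll": 0,"jaw": 0},{"dp": [-18,0,25],"roll": 0,"jaw": 0}]}}

```text
time_s: 14.65
tcp_pos: [0.5938, -0.1072, 0.2492]
eef_rot: [-180.0, -0.0, 2.0]
contact_force: [0.6, -0.4, 2.4]
gripper_width: 0.0006
gripper_force: 0.9
```

>>> {"method": "send_rows", "body": {"steps": [{"dp": [-3,0,5],"roll": 0,"jaw": 0},{"dp": [-6,0,10],"roll": 0,"jaw": 0},{"dp": [-8.5,0,15],"roll": 0,"jaw": 0},{"dp": [-11,0,20],"roll": 0,"jaw": 0},{"dp": [-13,0,25],"roll": 0,"jaw": 0}]}}

```text
time_s: 15.28
tcp_pos: [0.5808, -0.1076, 0.2242]
eef_rot: [-180.0, 0.0, 2.0]
contact_force: [0.5, 0.5, 1.9]
gripper_width: 0.0003
gripper_force: 0.7
```

>>> {"method": "send_rows", "body": {"steps": [{"dp": [-1.5,0,4],"roll": 0,"jaw": 0},{"dp": [-3,0,8],"roll": 0,"jaw": 0},{"dp": [-4.5,0,12],"roll": 0,"jaw": 0},{"dp": [-6,0,16],"roll": 0,"jaw": 0},{"dp": [-7,0,20],"roll": 0,"jaw": 0}]}}

```text
time_s: 15.9
tcp_pos: [0.5738, -0.1079, 0.2043]
eef_rot: [-180.0, 0.0, 2.0]
contact_force: [0.3, 0.2, 1.3]
gripper_width: 0.0004
gripper_force: 0.7
```

>>> {"method": "send_rows", "body": {"steps": [{"dp": [-0.5,0,2],"roll": 0,"jaw": 0},{"dp": [-1,0,3.5],"roll": 0,"jaw": 0},{"dp": [-1.5,0,5],"roll": 0,"jaw": 0},{"dp": [-1.5,0,6.5],"roll": 0,"jaw": 0},{"dp": [-1.5,0,8],"roll": 0,"jaw": 0}]}}

```text
time_s: 16.52
tcp_pos: [0.5721, -0.108, 0.1964]
eef_rot: [180.0, 0.0, 2.0]
contact_force: [-1.0, -0.3, 1.4]
gripper_width: 0.0003
gripper_force: 0.9
```

>>> {"method": "send_rows", "body": {"steps": [{"dp": [0,0,1],"roll": 0,"jaw": 0},{"dp": [0,0,2],"roll": 0,"jaw": 0},{"dp": [0,0,2.5],"roll": 0,"jaw": 0}]}}

```text
time_s: 16.9
tcp_pos: [0.5721, -0.1081, 0.1961]
eef_rot: [180.0, -0.0, 2.0]
contact_force: [-9.1, 3.8, 19.4]
gripper_width: 0.0001
gripper_force: 9.7
```

Hard stop at z = 0.196, which is the shut height. I'll retreat straight up and check.

>>> {"method": "send_rows", "body": {"steps": [{"dp": [0,0,-5],"roll": 0,"jaw": 0},{"dp": [0,0,-30],"roll": 0,"jaw": 0},{"dp": [0,0,-80],"roll": 0,"jaw": 0},{"dp": [-30,-40,-110],"roll": 0,"jaw": 0},{"dp": [-60,-100,-110],"roll": 0,"jaw": 0}]}}

```text
time_s: 17.52
tcp_pos: [0.5119, -0.0137, 0.3063]
eef_rot: [-180.0, -0.2, 1.8]
contact_force: [1.3, 1.6, -0.4]
gripper_width: 0.0006
gripper_force: 0.0
```

>>> {"method": "send_rows", "body": {"steps": [{"dp": [-20,-55,0],"roll": 0,"jaw": 0},{"dp": [-40,-110,0],"roll": 0,"jaw": 0},{"dp": [-55,-165,0],"roll": 0,"jaw": 0},{"dp": [-70,-220,0],"roll": 0,"jaw": 0},{"dp": [-90,-270,0],"roll": 0,"jaw": 0}]}}

```text
time_s: 18.15
tcp_pos: [0.4113, 0.2546, 0.304]
eef_rot: [-180.0, -0.0, 2.0]
contact_force: [1.1, 0.5, 0.7]
gripper_width: 0.0005
gripper_force: 0.0
```

Run:
```python
from plant import r
import cv2
print(r.get_state()['contact_force'])
a=r.capture('top')['image'];b=r.capture('scene')['image']
cv2.imwrite('pics/fin.png',cv2.hconcat([cv2.resize(a[140:310,260:520],(400,262),interpolation=cv2.INTER_CUBIC),cv2.resize(b[85:285,200:480],(400,262),interpolation=cv2.INTER_CUBIC)]))
```

```text
[1.12362611 0.47132583 0.66865194]
```

View pics/fin.png

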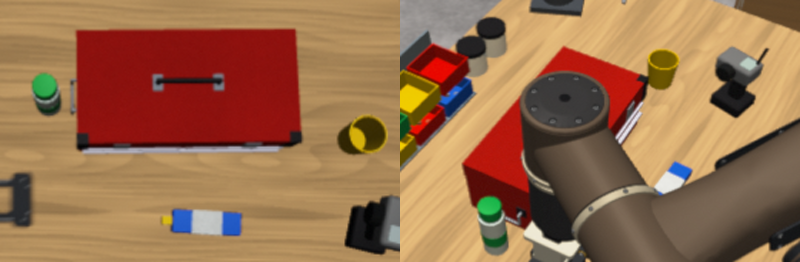

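The lid is flat and shut. The pulls form one straight line just under its front edge (left half, row 150). The can, cup, battery and transmitter haven't moved.

```bash
python3 -c "
from plant import r
print(r.close_job())"
```

```text
the job is handed in; nothing more can be done
None
```

Both drawers are pushed home and the lid is shut; the job was handed in at about 18 s of the allowed 58 s, with none of the things in view moved, though no verdict came back.

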